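# Tray under the hopper, spring gate held half open

### The arm

A 6-joint arm with a two-finger parallel gripper is mounted at the origin on the work surface. World frame = base frame: x ahead of the robot, y to its left, z up, the work surface at z = 0. Lengths are in m, angles in rad, forces in N, time in s.
With the tool pointing down it reaches from about 0.375 to 0.975 m from the base axis. Payload 3.8 kg.
Tool frame: the origin (TCP) lies between the finger pads; the fingertips stand 25 mm ahead of it and the grasp point (between the pads) lies 6 mm ahead of it (env.tips_ahead is the distance from the TCP to the fingertips, in m); z points along the fingers, y is the line along which they close (so a half turn about z gives the same grasp; the last joint's range is limited). The gripper opens to 85 mm and grips with 20 to 120 N. Pads are 22 mm wide; open, the fingers measure 114 mm over their backs; the gripper's body (76 mm by 85 mm) begins 54 mm behind the grasp point. The pads swing forward as they close: fully open they stand 13 mm farther back than shut.
Start: joints at [1.163, 0.264, 1.604, -0, 1.274, -0.037], TCP at [0.245, 0.629, 0.256] pointing down, gripper open.
Joint ranges: [-2.63, 2.63], [-0.94, 2.18], [0.31, 2.57], [-1.31, 4.45], [0, 2.66], [-2.55, 2.55]. Speed limits (rad/s): [2.57, 2.57, 3.14, 3.14, 3.14, 3.14].

### API

Orientations are given as a 3x3 rotation matrix whose columns are the frame's x, y, z axes.
In Python, from plant import env gives the robot as it stands. The module is installed in compiled form; this text tells all that it offers.
- The arm moves only by the shell command python3 -m crank 'ROWS' [OPENING]. ROWS is JSON, a list of rows, each an object with "slide": the shift along the tool's x, y, z normalised to -1 to 1, where 1 is 1 m, a list of three; "turn": the turn, a rotation vector about the tool's x, y, z normalised to -1 to 1, where 1 is pi/4 rad, a list of three. A call has 1 to 12 rows; each row is the pose to reach, as a shift and turn from the pose commanded when the call began, along the tool's axes at that moment; what a row does not reach only later rows make up. A row lasts 1/8 s, in which the tool goes at most 62.5 mm and 10.7 degrees, less where a joint would pass 70% of its speed; a pose out of reach is approached as far as the arm can. A call with a number of a shift or a turn outside -1 to 1 is refused whole. A call with a gripper value outside its range is refused whole. OPENING is the closure, from 0 (fully open) to 1 (shut), set as the call begins (- or left out, the last holds). The fingers move at their own pace and stop on an object; the grip force is fixed at half the most. Time passes only in rows, so rows that repeat a pose let the fingers close. It gives the time, the measured TCP pose, the force, the opening and the grip force at its end, in the units of the state.
- env.sense(): the state, without advancing time (a new reading comes with each control period).
- env.read_camera(name): name is "scene" or "top" or "wrist"; returns the picture (480x640x3 uint8, red, green, blue); there is no depth.
- env.camera_info(name): a dict with "vfov" (degrees; the focal length in pixels is half the picture's height over the tangent of half this angle, whatever the lens; pixels are square), "cx", "cy" (the principal point, pixels), "R" (3x3) and "t" (3): a world point X has camera coordinates R X + t. Camera axes: x right, y down, z forward; pixel columns grow to the right and rows downward; lengths in m; the calibration is good to about 2 mm. A picture is of the moment at which its call begins: read the wrist's pose just before it. camera_info takes no time and is no camera call; for the wrist camera it gives the pose at the moment of the call.
- env.hand_in(): hands the job in; it is judged then, once.
Trained networks look in the newest picture that a camera, given by its name, has taken for a name from the list of things; names that differ only in an ending like _2 or _b are one class to them, and where a whole thing is asked for, a point or a joint stands for the part that bears it (a point fixed in the world has none). Each returns a list of dicts, best first, with "conf" (0 to 1); they miss things now and then, are a little off and sometimes report something else, mostly with a low value. They report only what shows in the picture. A call takes as long as a camera call.
- env.spot_in(camera, target): "extent" ([left, top, right, bottom] in pixels, round what is visible of it).
- env.mark_of(camera, target): "pixel" ([column, row] in pixels: a listed point, or the origin of a listed thing).
The state is a dict: "time": time; "joint_positions": joint angles; "dq": joint speeds; "joint_efforts": joint torques, N m; "tool_pos": TCP position; "eef_rot": TCP orientation; "ft_force": force on the tool from outside, world axes, zero at the start; "torque": the same for the moment, N m; "gripper_width": finger opening in m; "grip_force": force on a finger pad.
Only numpy, scipy, OpenCV 4.12 (cv2) and the standard library are available. Lean on these libraries where they do the work, as an engineer would, in place of code of your own. Each camera call takes 0.05 s, during which the arm holds its last target. There are 200 camera calls.

### The job

Push the long steel sample tray along the bench, without lifting it, until its middle is under the hopper's spout. Only then draw the hopper's spring-return slide gate out by its D-handle to half of its travel, not well past it, and keep holding it there against the spring: I will charge the hopper while you hold, so finish still holding the gate half open. Leave the other things on the bench where they are.

Things in the scene. Friction and masses are not known exactly. Their poses are not given: they have to be found in the camera images.
- stand: The hopper stand, fixed. Origin on the bench straight below the spout; its x axis points from its front (the gate handle's side) to its back, y to its left, z up. The tray goes under the spout from either side along y, its long side along y. The bench under the spout is bare. The aluminium gate body, 110 x 90 mm, is at heights 124 to 156 mm, with spring barrels out to 62 mm either side.
- spout (a point): Centre of the mouth of the spout, a steel tube of 54 mm diameter, 75 mm above the bench; axes as the stand's.
- hopper (a point): Centre of the open top of the stainless hopper, 295 mm above the bench straight over the spout; hopper diameter 110 mm (115 mm at a bead), narrowing below 220 mm height to a neck at 160 mm.
- foot (a point): Centre of the top of the stand's cast foot, 150 mm behind the spout: 120 mm along x, 200 mm along y, 18 mm high. Two 20 mm columns stand on it 115 mm behind the spout, 120 mm apart, 180 mm high.
- half_mark (a point): Middle one of three black marks (shut, half, full) on a thin fixed scale strip at the gate's left: 74 mm to +y and 115 mm in front of the spout, 140 mm high; the strip runs 55 to 155 mm in front of the spout. The pointer on the gate's crosshead stands over this mark at half travel.
- gate (a joint): Travel of the slide gate in m: 0 shut (where it starts, its springs shutting it), 0.060 fully out; half is 0.030. It slides out along the stand's -x. The spring force rises from about 4 N shut to 9 N at half and 14 N fully out; let go, the gate goes shut.
- handle (a point): Middle of the bar of the gate's D-handle: a round level bar of 12 mm diameter, 84 mm long along the stand's y, 140 mm above the bench, 135 mm in front of the spout when shut, moving with the gate. Behind it there is 39 mm free to the gate's crosshead (128 mm wide, 24 mm high); above, below and in front it is free.
- tray_center (a point): Centre (half-way up, 15 mm above the bench) of the loose open stainless tray: 120 mm along its x, 220 mm along its y, 30 mm high, upright walls 3 mm thick with a 6 mm rim bead on top, 0.3 to 0.5 kg. It starts flat on the bench to the left or the right of the stand, a little nearer the robot than the spout, its long side roughly along the stand's y.
- vial_rack_mid (a point): Centre of a loose wire rack with four glass vials, 86 x 86 mm, 72 mm high, on the other side of the stand from the tray. Bystander.
- bowl_mid (a point): Middle of a loose steel bowl, 90 mm diameter, 42 mm high, near the robot, farther to its left. Bystander.
- vial_mid (a point): Middle of a single loose glass vial, 35 mm diameter, 68 mm high, near the robot to its right. Bystander.
- tape_roll_mid (a point): Middle of a loose roll of tape, 76 mm diameter, 24 mm high, near the robot to its left. Bystander.
- spatula_mid (a point): Middle of a loose steel spatula, a thin rod 190 mm long with flat ends, lying near the robot to its right. Bystander.

How it is judged:
By the outcome, as a careful person would: the job done as asked, in the order asked, and still so for the second after the job is handed in, while the arm keeps its last pose, push and grip.
It also fails if it takes over 69 s, if anything falls off the work surface, if the arm or the gripper's body presses on something with over 40 N, if the wrist force passes 120 N, or if a joint passes its speed limit or range.

## Working session

There is one attempt and no reset: what is moved stays moved. The work goes in short steps, Python scripts to look and compute and a shell command to move; the robot and the scene stay as the last step left them, time stands still between calls to the robot, and variables do not carry over. Pictures are saved under pics/ and viewed, at most 10 in all, crops included, and the job is handed in when it is done.

```bash
mkdir -p pics
cat > h.py <<'E'
import numpy as np, cv2
from plant import env
np.set_printoptions(precision=4,suppress=True)
def ray(c,px):
    i=env.camera_info(c); f=240/np.tan(np.radians(i['vfov'])/2)
    R=np.array(i['R']);t=np.array(i['t'])
    d=R.T@np.array([(px[0]-i['cx'])/f,(px[1]-i['cy'])/f,1]); return -R.T@t,d
def atz(c,px,z):
    o,d=ray(c,px); return o+d*(z-o[2])/d[2]
def proj(c,X):
    i=env.camera_info(c); f=240/np.tan(np.radians(i['vfov'])/2)
    p=np.array(i['R'])@np.array(X)+np.array(i['t']); return np.array([i['cx']+f*p[0]/p[2],i['cy']+f*p[1]/p[2]])
def snap(c,n):
    im=env.read_camera(c); cv2.imwrite(f'pics/{n}.png',cv2.cvtColor(im,cv2.COLOR_RGB2BGR)); return im
E
python3 - <<'E'
from h import *
Z=dict(stand=0,spout=.075,hopper=.295,foot=.018,half_mark=.14,handle=.14,tray_center=.015,vial_rack_mid=.036,bowl_mid=.021,vial_mid=.034,tape_roll_mid=.012,spatula_mid=.003)
for c in('scene','top'):
    snap(c,c+'0'); print(c,env.camera_info(c)['t'],-np.array(env.camera_info(c)['R']).T@env.camera_info(c)['t'])
    for k,z in Z.items():
        for m in env.mark_of(c,k)[:2]: print(k,round(m['conf'],2),np.round(m['pixel']),atz(c,m['pixel'],z))
print(env.sense())
im=np.hstack([cv2.resize(cv2.imread(f'pics/{c}0.png'),(400,300)) for c in('scene','top')]);
E
```

```text
scene [-0.1022 -0.3994  1.5067] [ 0.8914 -0.0844  1.2799]
hopper 0.77 [341. 260.] [0.613  0.0356 0.295 ]
hopper 0.38 [360. 340.] [0.7866 0.0348 0.295 ]
foot 0.84 [358. 340.] [0.7574 0.0624 0.018 ]
half_mark 0.62 [353. 228.] [0.4898 0.1052 0.14  ]
handle 0.6 [322. 230.] [0.4797 0.0249 0.14  ]
tray_center 0.92 [392. 257.] [0.5546 0.2122 0.015 ]
vial_rack_mid 0.7 [261. 300.] [ 0.6043 -0.168   0.036 ]
bowl_mid 0.57 [431. 183.] [0.3592 0.3843 0.021 ]
vial_mid 0.51 [215. 207.] [ 0.3087 -0.2494  0.034 ]
vial_mid 0.31 [432. 182.] [0.3633 0.3824 0.034 ]
tape_roll_mid 0.63 [394. 172.] [0.2974 0.2899 0.012 ]
spatula_mid 0.71 [175. 201.] [ 0.2494 -0.3661  0.003 ]
top [0.025  0.5367 1.3123] [0.3147 0.0052 1.3826]
stand 0.86 [310. 217.] [0.6104 0.0374 0.    ]
spout 0.68 [169. 314.] [0.3588 0.3738 0.075 ]
hopper 0.97 [303. 186.] [0.6136 0.0429 0.295 ]
hopper 0.5 [303. 160.] [0.669  0.0428 0.295 ]
foot 0.97 [300. 157.] [0.7683 0.0625 0.018 ]
half_mark 0.6 [283. 255.] [0.4903 0.0965 0.14  ]
handle 0.98 [315. 257.] [0.4859 0.0227 0.14  ]
tray_center 0.81 [237. 240.] [0.5491 0.2241 0.015 ]
vial_rack_mi
[... 230 characters left out ...]
 [0.6124 0.0412 0.012 ]
spatula_mid 0.69 [467. 356.] [ 0.2524 -0.354   0.003 ]
spatula_mid 0.3 [425. 339.] [ 0.2946 -0.2503  0.003 ]
{'time': 1.3, 'joint_positions': array([ 1.1631,  0.2639,  1.604 , -0.    ,  1.2737, -0.0369]), 'dq': array([-0.0007, -0.0014, -0.0005, -0.0005,  0.0014, -0.0008]), 'joint_efforts': array([ -0.0022, -51.507 , -36.7706,  -0.0005,   0.0015,   0.    ]), 'tool_pos': array([0.2446, 0.6291, 0.2563]), 'eef_rot': array([[-0.932 ,  0.3624,  0.    ],
       [ 0.3624,  0.932 ,  0.    ],
       [-0.    ,  0.    , -1.    ]]), 'ft_force': array([ 0.5219, -0.3264, -0.7339]), 'torque': array([ 0.0315, -0.0129, -0.0187]), 'grip_force': 0.0, 'gripper_width': 0.08555576917918833}
```

View pics/top0.png

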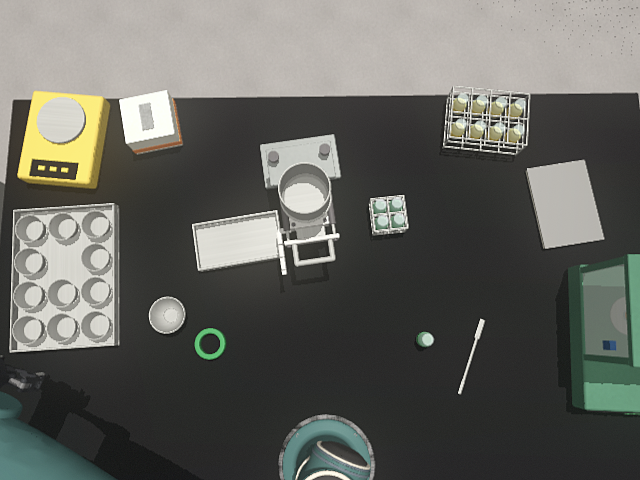

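View pics/scene0.png

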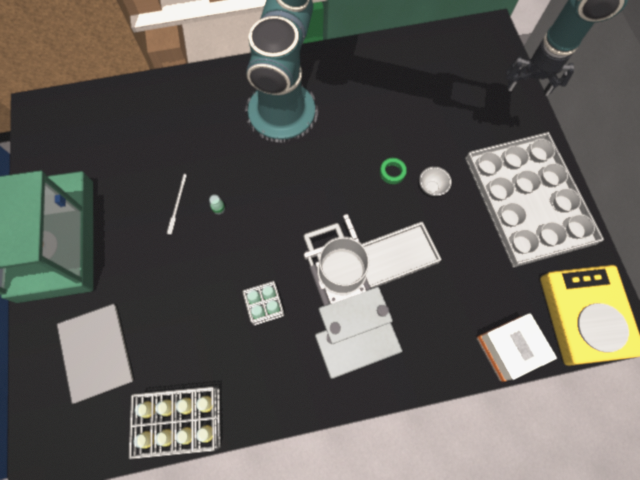

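The top view shows the tray on the stand's left (rim corners about (192,222), (277,211), (197,271), (285,262)). The D-handle faces the robot at about (315,257), with the vial rack on the right and the bowl and tape nearer the robot. Next I'll fit the stand and tray poses.

```bash
cat >> h.py <<'E'
from scipy.optimize import least_squares
P=dict(stand=(0,0,0),spout=(0,0,.075),hopper=(0,0,.295),foot=(.15,0,.018),half_mark=(-.115,.074,.14),handle=(-.135,0,.14))
def W(s,p): c,n=np.cos(s[2]),np.sin(s[2]); return np.array([s[0]+c*p[0]-n*p[1],s[1]+n*p[0]+c*p[1],p[2]])
def fitstand(obs): # (cam,name,px)
    r=lambda s: np.concatenate([proj(c,W(s,P[k]))-px for c,k,px in obs])
    q=least_squares(r,[.613,.04,.137],loss='soft_l1',f_scale=1.5); return q.x,r(q.x).reshape(-1,2)
def S(s,X): c,n=np.cos(s[2]),np.sin(s[2]); dx,dy=X[0]-s[0],X[1]-s[1]; return np.array([c*dx+n*dy,-n*dx+c*dy])
E
python3 - <<'E'
from h import *
o=[('scene','hopper',(341,260)),('scene','foot',(358,340)),('scene','half_mark',(353,228)),('scene','handle',(322,230)),('top','stand',(310,217)),('top','hopper',(303,186)),('top','foot',(300,157)),('top','half_mark',(283,255)),('top','handle',(315,257))]
s,r=fitstand(o); print(s); print(r)
for c,k in(('scene','hopper'),('scene','foot'),('top','foot'),('top','hopper')): print(proj(c,W(s,P[k])))
im=cv2.imread('pics/top0.png'); g=cv2.cvtColor(im,cv2.COLOR_BGR2GRAY)
m=np.zeros_like(g); m[205:280,185:274]=(g[205:280,185:274]>90)*255
q=cv2.findContours(m,0,2)[0]; q=max(q,key=cv2.contourArea).reshape(-1,2)
# slanted edges: world points on rim
w=np.array([atz('top',p,.03)[:2] for p in q]); b=np.array([S(s,p) for p in w])
h=cv2.minAreaRect((b*1000).astype(np.float32)); print('rect stand mm',h)
for p in((192,222),(277,211),(197,271),(285,262)): print(S(s,atz('top',p,.03)))
v=im[120:300,170:350]; cv2.imwrite('pics/c0.png',cv2.resize(v,(600,600),interpolation=cv2.INTER_CUBIC))
E
```

```text
[0.6138 0.0408 0.1349]
[[ 2.4082  0.0976]
 [-0.3415  2.138 ]
 [-2.3476  0.0232]
 [-0.9146  0.2818]
 [-1.8155 -1.3612]
 [ 1.4042 -0.4326]
 [ 0.0958  1.844 ]
 [-1.1346  0.3484]
 [-0.3579  2.3072]]
[343.4082 260.0976]
[357.6585 342.138 ]
[300.0958 158.844 ]
[304.4042 185.5674]
rect stand mm ((-44.11170959472656, 191.69540405273438), (125.819091796875, 211.9932403564453), 1.4447944164276123)
[0.0196 0.2966]
[0.0169 0.0775]
[-0.1075  0.2971]
[-0.1164  0.0745]
```

View pics/c0.png

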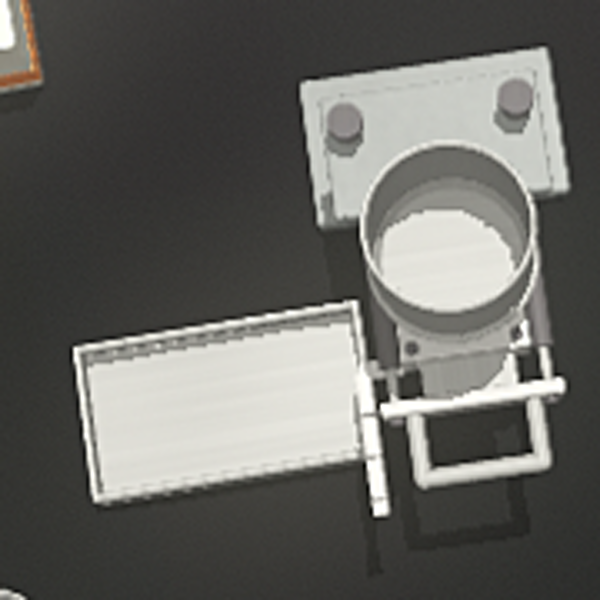

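```bash
cat >> h.py <<'E'
from scipy.spatial.transform import Rotation as Ro
s0=np.array([.6138,.0408,.1349])
def Rx(s=s0,tilt=0,kind='x'):  # kind x: tool y along stand y, tool x=-x'. kind y: tool x=+y', tool y=+x'; tilt leans body toward +tool x
    c,n=np.cos(s[2]),np.sin(s[2]); ex=np.array([c,n,0]);ey=np.array([-n,c,0]);z=np.array([0,0,-1.])
    R=np.column_stack([-ex,ey,z] if kind=='x' else [ey,ex,z])
    return R@Ro.from_rotvec([0,-tilt,0]).as_matrix()
def go(p,R):
    e=env.sense(); A=e['eef_rot']; print('slide',A.T@(np.array(p)-e['tool_pos']),'turn',Ro.from_matrix(A.T@R).as_rotvec()/(np.pi/4), 'time',e['time'])
E
python3 - <<'E'
from h import *
print(env.tips_ahead)
p=W(s0,(-.17,.187,.2)); print(p); go(p,Rx())
e=env.sense();
E
```

```text
0.025
[0.4202 0.2032 0.2   ]
slide [-0.318  -0.3333  0.0563] turn [ 0.      0.     -0.6439] time 1.3
```

```bash
python3 -m crank '[{"slide":[-0.318,-0.333,0.056],"turn":[0,0,-0.644]},{"slide":[-0.318,-0.333,0.056],"turn":[0,0,-0.644]},{"slide":[-0.318,-0.333,0.056],"turn":[0,0,-0.644]},{"slide":[-0.318,-0.333,0.056],"turn":[0,0,-0.644]},{"slide":[-0.318,-0.333,0.056],"turn":[0,0,-0.644]},{"slide":[-0.318,-0.333,0.056],"turn":[0,0,-0.644]},{"slide":[-0.318,-0.333,0.056],"turn":[0,0,-0.644]},{"slide":[-0.318,-0.333,0.056],"turn":[0,0,-0.644]},{"slide":[-0.318,-0.333,0.056],"turn":[0,0,-0.644]},{"slide":[-0.318,-0.333,0.056],"turn":[0,0,-0.644]}]' 0.3
python3 - <<'E'
from h import *
go(W(s0,(-.17,.187,.035)),Rx())
for k in('tray_center','half_mark','handle'):
  for m in env.mark_of('wrist',k)[:1] if env.read_camera('wrist') is not None else []: 
    z=dict(tray_center=.015).get(k,.14); print(k,m['conf'],m['pixel'],S(s0,atz('wrist',m['pixel'],z)))
E
```

```text
time: 2.55
tool_pos: [0.4203, 0.2041, 0.2006]
eef_rot: [[-0.991, -0.134, 0.0], [-0.134, 0.991, 0.001], [-0.0, 0.001, -1.0]]
ft_force: [0.2, -0.5, -0.3]
gripper_width: 0.06
grip_force: 0.0
slide [ 0.0003 -0.001   0.1656] turn [ 0.0009  0.0004 -0.0002] time 2.55
tray_center 0.58 [325.6, 354.3] [-0.0395  0.19  ]
half_mark 0.77 [125.2, 370.8] [-0.1146  0.0751]
```

```bash
python3 -m crank '[{"slide":[0,0,0.06],"turn":[0,0,0]},{"slide":[0,0,0.12],"turn":[0,0,0]},{"slide":[0,0,0.15],"turn":[0,0,0]},{"slide":[0,0,0.166],"turn":[0,0,0]},{"slide":[-0.02,0,0.166],"turn":[0,0,0]},{"slide":[-0.035,0,0.166],"turn":[0,0,0]},{"slide":[-0.045,0,0.166],"turn":[0,0,0]},{"slide":[-0.055,0,0.166],"turn":[0,0,0]},{"slide":[-0.065,0,0.166],"turn":[0,0,0]},{"slide":[-0.075,0,0.166],"turn":[0,0,0]},{"slide":[-0.085,0,0.166],"turn":[0,0,0]},{"slide":[-0.09,0,0.166],"turn":[0,0,0]}]'
python3 - <<'E'
from h import *
e=env.sense(); print(S(s0,e['tool_pos']),e['tool_pos'][2])
im=snap('top','top1'); print(atz('top',(237,240),.015))
for c in('top','scene','wrist'):
  env.read_camera(c)
  for m in env.mark_of(c,'tray_center')[:1]: print(m['conf'],m['pixel'],S(s0,atz(c,m['pixel'],.015)))
cv2.imwrite('pics/c1.png',cv2.resize(cv2.imread('pics/top1.png')[150:300,170:350],(720,600),interpolation=cv2.INTER_CUBIC))
E
```

```text
time: 4.35
tool_pos: [0.5102, 0.2157, 0.0342]
eef_rot: [[-0.991, -0.134, 0.0], [-0.134, 0.991, -0.0], [-0.0, -0.0, -1.0]]
ft_force: [-5.1, -0.1, 4.7]
gripper_width: 0.0596
grip_force: 2.4
[-0.0792  0.1872] 0.03416175642989008
[0.5483 0.2236 0.015 ]
0.71 [237.3, 226.7] [-0.0059  0.1851]
0.77 [395.3, 266.2] [-0.008   0.1755]
```

View pics/c1.png

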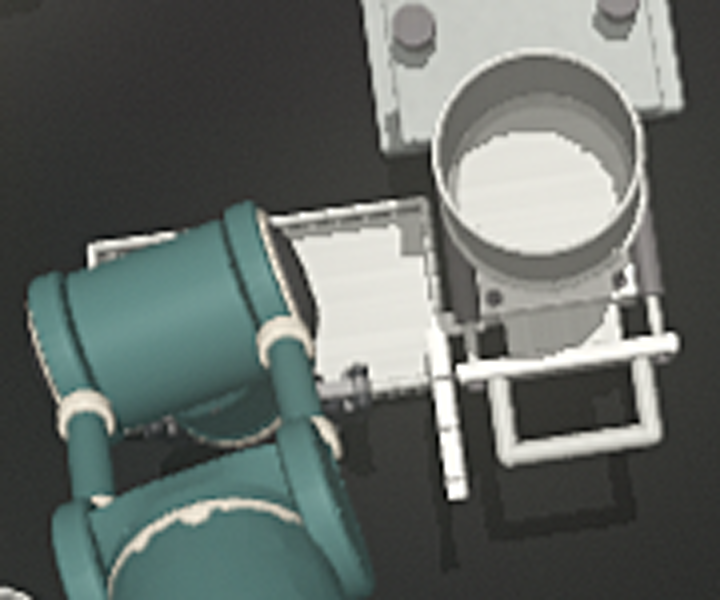

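```bash
python3 -m crank '[{"slide":[-0.006,0,0],"turn":[0,0,0]},{"slide":[-0.006,0,0],"turn":[0,0,0]},{"slide":[0.03,0,0],"turn":[0,0,0]},{"slide":[0.05,0.02,-0.06],"turn":[0,0,0]},{"slide":[0.05,0.06,-0.1],"turn":[0,0,0.2]},{"slide":[0.03,0.1,-0.15],"turn":[0,0,0.5]},{"slide":[0,0.14,-0.18],"turn":[0,0,0.8]},{"slide":[-0.05,0.17,-0.18],"turn":[0,0,0.95]},{"slide":[-0.07,0.17,-0.18],"turn":[0,0,0.95]},{"slide":[-0.07,0.17,-0.18],"turn":[0,0,0.95]}]'
python3 - <<'E'
from h import *
go(W(s0,(0,.345,.15)),Rx(tilt=np.radians(35),kind='y'))
for c in('top','scene'):
  env.read_camera(c)
  for m in env.mark_of(c,'tray_center')[:1]: print(m['conf'],m['pixel'],S(s0,atz(c,m['pixel'],.015)))
E
```

```text
time: 5.95
tool_pos: [0.5574, 0.394, 0.2139]
eef_rot: [[-0.819, 0.574, 0.001], [0.574, 0.819, 0.0], [-0.001, 0.001, -1.0]]
ft_force: [0.1, 0.6, -0.2]
gripper_width: 0.0596
grip_force: 0.0
slide [-0.0147 -0.0036  0.0639] turn [ 0.3215 -0.7323  1.0162] time 5.95
0.61 [388.8, 212.8] [-0.0257 -0.207 ]
0.81 [397.4, 266.0] [-0.0065  0.1812]
```

```bash
python3 -m crank '[{"slide":[-0.015,-0.004,0.02],"turn":[0.08,-0.18,0.25]},{"slide":[-0.015,-0.004,0.02],"turn":[0.16,-0.36,0.5]},{"slide":[-0.015,-0.004,0.04],"turn":[0.24,-0.55,0.75]},{"slide":[-0.015,-0.004,0.064],"turn":[0.32,-0.73,1.0]},{"slide":[-0.015,-0.004,0.064],"turn":[0.32,-0.73,1.0]},{"slide":[-0.015,-0.004,0.064],"turn":[0.32,-0.73,1.0]},{"slide":[-0.015,-0.004,0.064],"turn":[0.32,-0.73,1.0]},{"slide":[-0.015,-0.004,0.064],"turn":[0.32,-0.73,1.0]},{"slide":[-0.015,-0.004,0.064],"turn":[0.32,-0.73,1.0]}]'
python3 - <<'E'
from h import *
go(W(s0,(0,.345,.034)),Rx(tilt=np.radians(35),kind='y'));go(W(s0,(0,.138,.034)),Rx(tilt=np.radians(35),kind='y'))
e=env.sense(); print(e['joint_positions'],S(s0,e['tool_pos']))
im=snap('top','top2')
for c in('top','scene'):
  env.read_camera(c)
  for m in env.mark_of(c,'tray_center')[:2]: print(c,m['conf'],m['pixel'],S(s0,atz(c,m['pixel'],.015)))
cv2.imwrite('pics/c2.png',cv2.resize(cv2.imread('pics/top2.png')[120:320,100:350],(750,600),interpolation=cv2.INTER_CUBIC))
E
```

```text
time: 7.28
tool_pos: [0.5661, 0.3812, 0.1512]
eef_rot: [[-0.122, 0.989, 0.081], [0.812, 0.146, -0.566], [-0.571, -0.004, -0.821]]
ft_force: [-0.3, -1.1, -0.3]
gripper_width: 0.0598
grip_force: 0.0
slide [0.068  0.0019 0.0955] turn [ 0.0052 -0.0033  0.0152] time 7.275
slide [-0.1018 -0.0006  0.2138] turn [ 0.0052 -0.0033  0.0152] time 7.275
[ 0.775   0.5779  1.4767 -0.4806  1.4883  0.7664] [-0.0015  0.3437]
top 0.75 [237.8, 227.8] [-0.0089  0.1842]
top 0.56 [168.6, 313.7] [-0.2026  0.3826]
scene 0.6 [398.4, 268.0] [-0.0003  0.1815]
```

View pics/c2.png

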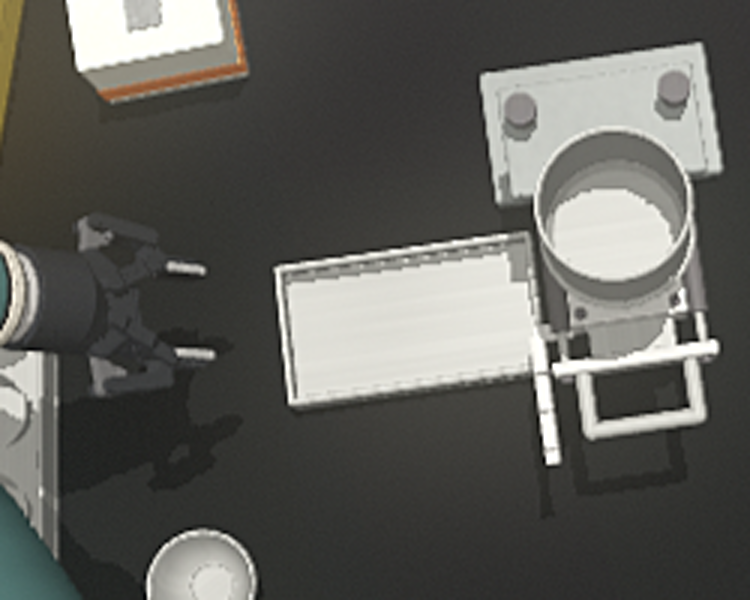

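```bash
python3 -m crank '[{"slide":[0.034,-0.001,0.048],"turn":[0,0,0]},{"slide":[0.058,-0.001,0.102],"turn":[0,0,0]},{"slide":[0.048,-0.001,0.109],"turn":[0,0,0]},{"slide":[0.040,-0.001,0.115],"turn":[0,0,0]},{"slide":[0.030,0,0.122],"turn":[0,0,0]},{"slide":[0.020,0,0.129],"turn":[0,0,0]},{"slide":[0.0105,0,0.1355],"turn":[0,0,0]},{"slide":[0.001,0,0.1425],"turn":[0,0,0]},{"slide":[-0.009,0,0.149],"turn":[0,0,0]},{"slide":[-0.019,0.001,0.156],"turn":[0,0,0]},{"slide":[-0.029,0.001,0.163],"turn":[0,0,0]},{"slide":[-0.0385,0.001,0.170],"turn":[0,0,0]}]'
python3 - <<'E'
from h import *
e=env.sense(); print(e['tool_pos'],S(s0,e['tool_pos']))
go(W(s0,(0.003,.138,.034)),Rx(tilt=np.radians(35),kind='y'))
im=snap('top','top3')
for c in('top','scene'):
  env.read_camera(c)
  for m in env.mark_of(c,'tray_center')[:2]: print(c,m['conf'],m['pixel'],S(s0,atz(c,m['pixel'],.015)))
cv2.imwrite('pics/c3.png',cv2.resize(cv2.imread('pics/top3.png')[120:320,140:390],(750,600),interpolation=cv2.INTER_CUBIC))
E
```

```text
time: 9.02
tool_pos: [0.5854, 0.2533, 0.0328]
eef_rot: [[-0.123, 0.989, 0.08], [0.811, 0.147, -0.567], [-0.572, -0.005, -0.82]]
ft_force: [-0.9, 4.8, 3.8]
gripper_width: 0.0601
grip_force: 2.3
[0.5854 0.2533 0.0328] [0.0005 0.2144]
slide [-0.0634  0.0016  0.0428] turn [ 0.0042 -0.0016  0.016 ] time 9.025
top 0.85 [277.9, 217.5] [0.0031 0.0782]
top 0.39 [469.7, 355.3] [-0.4092 -0.3457]
scene 0.61 [363.1, 280.4] [-0.0006  0.076 ]
```

View pics/c3.png

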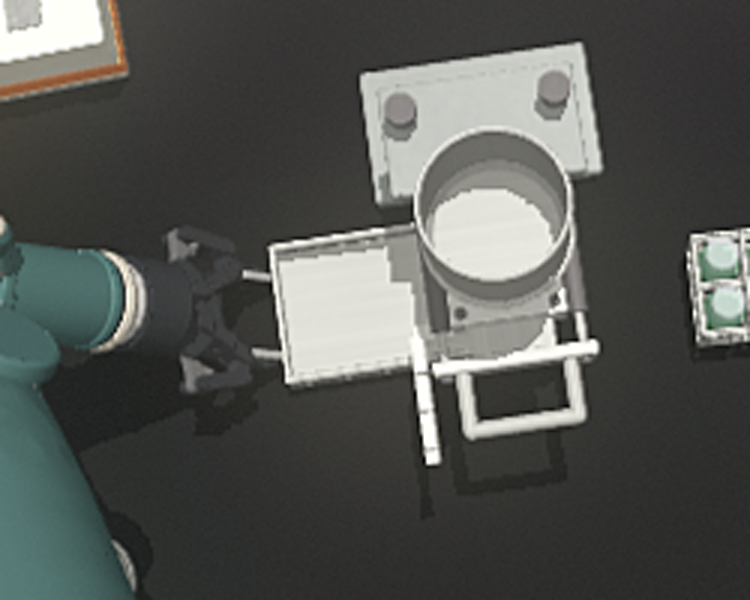

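```bash
python3 -m crank '[{"slide":[-0.01,0,0.007],"turn":[0,0,0]},{"slide":[-0.02,0,0.0138],"turn":[0,0,0]},{"slide":[-0.03,0,0.0205],"turn":[0,0,0]},{"slide":[-0.04,0,0.027],"turn":[0,0,0]},{"slide":[-0.05,0,0.034],"turn":[0,0,0]},{"slide":[-0.058,0,0.0395],"turn":[0,0,0]},{"slide":[-0.063,0,0.043],"turn":[0,0,0]},{"slide":[-0.065,0,0.044],"turn":[0,0,0]},{"slide":[-0.065,0,0.044],"turn":[0,0,0]}]'
python3 - <<'E'
from h import *
e=env.sense(); print(e['tool_pos'],S(s0,e['tool_pos']))
im=snap('top','top4'); env.read_camera('scene'); snap('scene','scene4')
for c in('top','scene'):
  for m in env.mark_of(c,'tray_center')[:2]: print(c,m['conf'],m['pixel'],S(s0,atz(c,m['pixel'],.015)))
a=cv2.resize(cv2.imread('pics/top4.png')[130:310,210:350],(400,514),interpolation=cv2.INTER_CUBIC)
b=cv2.resize(cv2.imread('pics/scene4.png')[190:370,270:410],(400,514),interpolation=cv2.INTER_CUBIC)
cv2.imwrite('pics/c4.png',np.hstack([a,b]))
for p in [(.06,.11),(-.06,.11),(-.06,-.11),(.06,-.11)]: print(proj('top',W(s0,(*p,.03))),proj('scene',W(s0,(*p,.03))))
E
```

```text
time: 10.4
tool_pos: [0.5969, 0.1763, 0.0343]
eef_rot: [[-0.123, 0.989, 0.08], [0.81, 0.147, -0.567], [-0.573, -0.004, -0.82]]
ft_force: [0.1, 0.1, -0.1]
gripper_width: 0.06
grip_force: 0.0
[0.5969 0.1763 0.0343] [0.0015 0.1365]
top 0.56 [306.4, 219.1] [-0.0116  0.0059]
scene 0.46 [353.2, 229.0] [-0.1506  0.1056]
scene 0.31 [216.3, 206.0] [-0.3525 -0.2439]
[262.3343 196.6039] [383.7449 295.4614]
[268.2221 242.1355] [367.0389 255.3867]
[353.9967 229.9427] [291.9764 281.5344]
[346.9097 184.6579] [306.6951 323.2312]
```

View pics/c4.png

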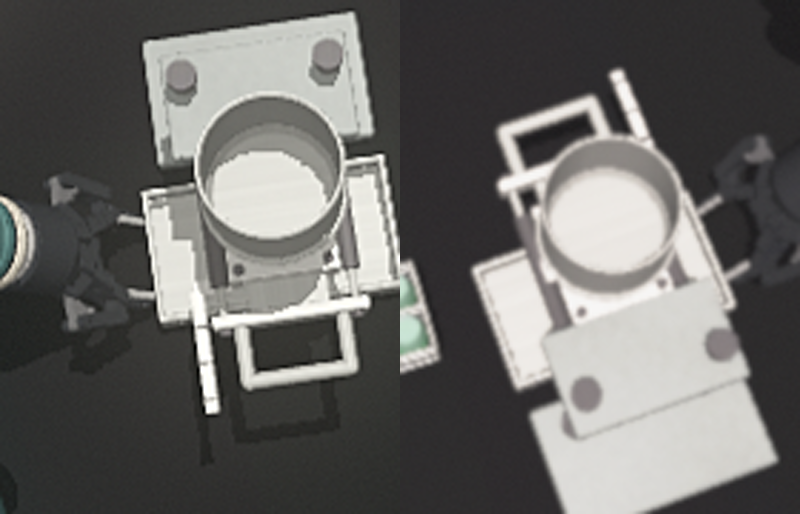

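```bash
python3 -m crank '[{"slide":[-0.002,0,0.0012],"turn":[0,0,0]},{"slide":[-0.0035,0,0.0024],"turn":[0,0,0]},{"slide":[-0.0035,0,0.0024],"turn":[0,0,0]},{"slide":[0.02,0,-0.014],"turn":[0,0,0]},{"slide":[0.06,0,-0.05],"turn":[0,0,0]},{"slide":[0.06,0,-0.11],"turn":[0,0,0]},{"slide":[0.06,0,-0.17],"turn":[0,0,0]},{"slide":[0.06,-0.05,-0.2],"turn":[0,0.2,0]},{"slide":[0.06,-0.11,-0.2],"turn":[0,0.4,0]},{"slide":[0.06,-0.17,-0.2],"turn":[0,0.6,0]},{"slide":[0.06,-0.2,-0.2],"turn":[0,0.78,0]},{"slide":[0.06,-0.2,-0.2],"turn":[0,0.78,0]}]' 0.5
python3 - <<'E'
from h import *
e=env.sense(); print(e['tool_pos'],S(s0,e['tool_pos']))
o=[]
for c in('top','scene'):
  for i in range(1):
    snap(c,c+'5')
    for k in P:
      for m in env.mark_of(c,k)[:1]:
        if m['conf']>.5: o.append((c,k,np.array(m['pixel'])))
    for m in env.mark_of(c,'tray_center')[:2]: print(c,m['conf'],m['pixel'],S(s0,atz(c,m['pixel'],.015)))
s,r=fitstand(o); print(s)
for a,b in zip(o,r): print(a,b)
go(W(s0,(-.16,0,.25)),Rx(kind='y'))
a=cv2.resize(cv2.imread('pics/top5.png')[130:310,230:370],(400,514),interpolation=cv2.INTER_CUBIC)
b=cv2.resize(cv2.imread('pics/scene5.png')[190:370,270:410],(400,514),interpolation=cv2.INTER_CUBIC)
cv2.imwrite('pics/c5.png',np.hstack([a,b]))
E
```

```text
time: 12.15
tool_pos: [0.3731, 0.3062, 0.1639]
eef_rot: [[-0.145, 0.989, -0.006], [0.989, 0.145, 0.001], [0.002, -0.006, -1.0]]
ft_force: [0.4, 0.1, 0.2]
gripper_width: 0.0432
grip_force: 0.0
[0.3731 0.3062 0.1639] [-0.2028  0.2953]
[0.6101 0.0396 0.1371]
('top', 'stand', array([309.1, 216.3])) [-0.4295  0.7242]
('top', 'hopper', array([306.4, 187.8])) [-1.3859 -0.5044]
('top', 'foot', array([299.6, 160.7])) [ 0.848 -0.484]
('top', 'half_mark', array([282.4, 259.4])) [ 0.1198 -2.4176]
('top', 'handle', array([312.9, 258.5])) [2.4238 2.3728]
('scene', 'stand', array([339.6, 295.2])) [-3.231  -5.3931]
('scene', 'hopper', array([341. , 260.3])) [ 1.4572 -1.6819]
('scene', 'foot', array([356.2, 339.2])) [0.7768 1.5911]
('scene', 'half_mark', array([351.1, 224.4])) [-1.3737  2.3809]
('scene', 'handle', array([319.1, 229.3])) [ 1.0921 -0.2021]
slide [-0.2983  0.0359 -0.0866] turn [-0.0058 -0.0039  0.0156] time 12.95
```

View pics/c5.png

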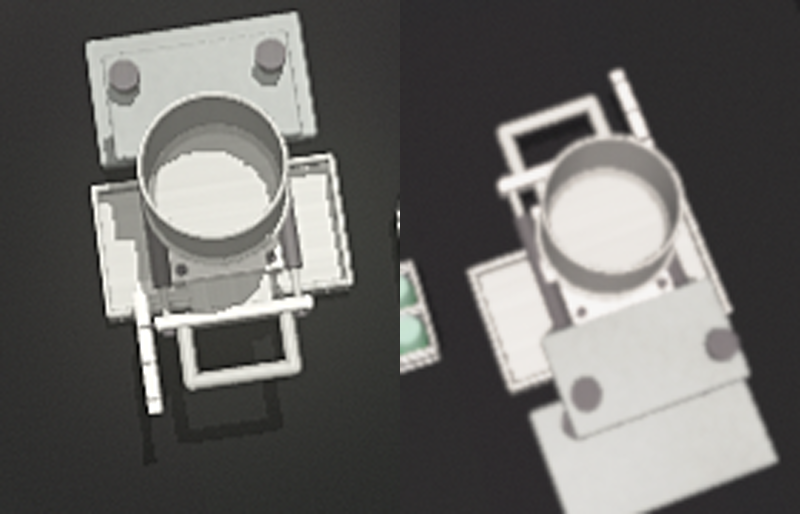

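The tray now shows on both sides of the stand. Its rim corners in the top crop are about (93,187), (333,155), (352,283) and (109,320). I'll check its centring against the foot and hopper outlines.

Run:
```python
from h import *
f=lambda q,z:np.array([atz('top',(x/2.857+230,y/2.857+130),z)[:2] for x,y in q])
T=f([(93,187),(333,155),(352,283),(109,320)],.03); F=f([(87,43),(298,12),(316,133),(102,165)],.018); H=f([(137,172),(290,172),(214,91)],.291)
def box(q): # TL,TR,BR,BL
    c=q.mean(0); d=(q[0]+q[3]-q[1]-q[2]); return c,np.arctan2(-d[0],d[1]),np.linalg.norm(d)/2,np.linalg.norm(q[0]+q[1]-q[2]-q[3])/2
tc=box(T);fc=box(F);print('tray',tc);print('foot',fc)
ps=fc[1]; e=np.array([np.cos(ps),np.sin(ps)])
print('spout from foot',fc[0]-.15*e,'hopper',(H[0]+H[1])/2,H[2])
s=[*(fc[0]-.15*e),ps]; print('tray in stand(foot)',S(s,tc[0]),'s0',S(s0,tc[0]),'sfit',S([.6101,.0396,.1371],tc[0]))
g=lambda q,z:np.array([atz('scene',((x-400)/2.857+270,y/2.857+190),z)[:2] for x,y in q])
print('scene near end mid',[S(s0,p) for p in g([(470,270),(512,392)],.03)],'hopper',S(s0,g([(613,207)],.295)[0]))
```

```text
tray (array([0.6155, 0.0414]), np.float64(0.13594350621619883), np.float64(0.2184108593195423), np.float64(0.1206163320953159))
foot (array([0.7573, 0.0605]), np.float64(0.14260738388105249), np.float64(0.19723713289631817), np.float64(0.1170860063513359))
spout from foot [0.6088 0.0392] hopper [0.605  0.0403] [0.6662 0.0398]
tray in stand(foot) [0.0069 0.0013] s0 [0.0018 0.0004] sfit [0.0056 0.0011]
scene near end mid [array([-0.0499, -0.1062]), array([ 0.072 , -0.1073])] hopper [0.0059 0.0004]
```

```bash
python3 -m crank '[{"slide":[0,0,-0.05],"turn":[0,0,0]},{"slide":[-0.05,0.01,-0.087],"turn":[0,0,0.016]},{"slide":[-0.11,0.03,-0.087],"turn":[0,0,0.016]},{"slide":[-0.17,0.045,-0.087],"turn":[0,0,0.016]},{"slide":[-0.23,0.053,-0.087],"turn":[0,0,0.016]},{"slide":[-0.28,0.053,-0.087],"turn":[0,0,0.016]},{"slide":[-0.298,0.053,-0.087],"turn":[0,0,0.016]},{"slide":[-0.298,0.053,-0.087],"turn":[0,0,0.016]},{"slide":[-0.298,0.053,-0.087],"turn":[0,0,0.016]}]' 0.5
python3 - <<'E'
from h import *
s1=np.array([.6105,.0397,.137])
e=env.sense(); print(S(s1,e['tool_pos']),e['tool_pos'][2])
snap('wrist','w6')
for k in('handle','half_mark'):
  for m in env.mark_of('wrist',k)[:2]: print(k,m['conf'],m['pixel'],S(s1,atz('wrist',m['pixel'],.14)))
go(W(s1,(-.138,0,.146)),Rx(s1,kind='y'))
E
```

```text
time: 14.08
tool_pos: [0.4719, 0.0226, 0.2504]
eef_rot: [[-0.134, 0.991, -0.005], [0.991, 0.134, 0.003], [0.004, -0.004, -1.0]]
ft_force: [-0.6, 0.0, 0.3]
gripper_width: 0.0425
grip_force: 0.0
[-0.1396  0.002 ] 0.250359583342768
handle 0.68 [335.3, 251.8] [-0.1328  0.0032]
half_mark 0.76 [368.5, 134.8] [-0.1137  0.0766]
slide [-0.0028  0.002   0.1044] turn [-0.0055 -0.0043 -0.0011] time 14.225
```

View pics/w6.png

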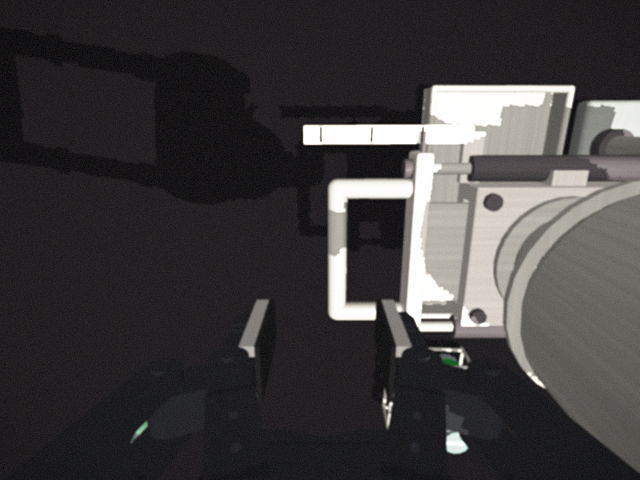

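The wrist view shows the D-bar at column 338, rows 182–318. The scale marks are at columns 320, 371 and 423, with the pointer on "shut". Descending and gripping.

```bash
python3 -m crank '[{"slide":[0,0.003,0.04],"turn":[0,0,0]},{"slide":[0,0.003,0.07],"turn":[0,0,0]},{"slide":[0,0.003,0.09],"turn":[0,0,0]},{"slide":[0,0.003,0.104],"turn":[0,0,0]},{"slide":[0,0.003,0.104],"turn":[0,0,0]}]' 0.5 && python3 -m crank '[{"slide":[0,0,0],"turn":[0,0,0]},{"slide":[0,0,0],"turn":[0,0,0]},{"slide":[0,0,0],"turn":[0,0,0]},{"slide":[0,0,0],"turn":[0,0,0]},{"slide":[0,0,0],"turn":[0,0,0]},{"slide":[0,0,0],"turn":[0,0,0]}]' 1
python3 -c "
from h import *
e=env.sense();print(S([.6105,.0397,.137],e['tool_pos']))"
```

```text
time: 14.85
tool_pos: [0.4738, 0.0232, 0.1454]
eef_rot: [[-0.135, 0.991, -0.007], [0.991, 0.135, 0.003], [0.003, -0.007, -1.0]]
ft_force: [0.3, 0.0, 0.2]
gripper_width: 0.0427
grip_force: 0.0
time: 15.6
tool_pos: [0.4765, 0.0229, 0.1479]
eef_rot: [[-0.134, 0.991, -0.0], [0.991, 0.134, 0.003], [0.003, 0.0, -1.0]]
ft_force: [4.9, 2.4, 1.5]
gripper_width: 0.0103
grip_force: 58.9
[-0.135   0.0017]
```

```bash
python3 -m crank '[{"slide":[0,-0.006,0],"turn":[0,0,0]},{"slide":[0,-0.012,0],"turn":[0,0,0]},{"slide":[0,-0.018,0],"turn":[0,0,0]},{"slide":[0,-0.024,0],"turn":[0,0,0]},{"slide":[0,-0.029,0],"turn":[0,0,0]},{"slide":[0,-0.029,0],"turn":[0,0,0]},{"slide":[0,-0.029,0],"turn":[0,0,0]},{"slide":[0,-0.029,0],"turn":[0,0,0]}]' 1
python3 - <<'E'
from h import *
s1=np.array([.6105,.0397,.137])
e=env.sense(); print(S(s1,e['tool_pos']),e['ft_force'],e['grip_force'])
w=cv2.cvtColor(snap('wrist','w7'),cv2.COLOR_RGB2BGR); snap('top','top7')
for k in('handle','half_mark'):
  for c in('wrist','top'):
    for m in env.mark_of(c,k)[:1]: print(k,c,m['conf'],m['pixel'],S(s1,atz(c,m['pixel'],.14)))
a=cv2.resize(cv2.imread('pics/top7.png')[130:310,230:370],(400,514),interpolation=cv2.INTER_CUBIC)
b=cv2.resize(w,(400,300)); b=np.vstack([b,np.zeros((214,400,3),np.uint8)])
cv2.imwrite('pics/c7.png',np.hstack([a,b]))
E
```

```text
time: 16.6
tool_pos: [0.4486, 0.019, 0.1479]
eef_rot: [[-0.134, 0.991, 0.002], [0.991, 0.134, 0.003], [0.003, 0.002, -1.0]]
ft_force: [8.4, 2.8, -1.7]
gripper_width: 0.0098
grip_force: 59.0
[-0.1632  0.0016] [ 8.4204  2.8096 -1.6723] 59.006874561309814
handle wrist 0.78 [324.1, 338.5] [-0.1632  0.0017]
half_mark wrist 0.72 [481.6, 139.3] [-0.1111  0.0764]
half_mark top 0.55 [307.0, 187.6] [ 0.0405 -0.0055]
```

View pics/c7.png

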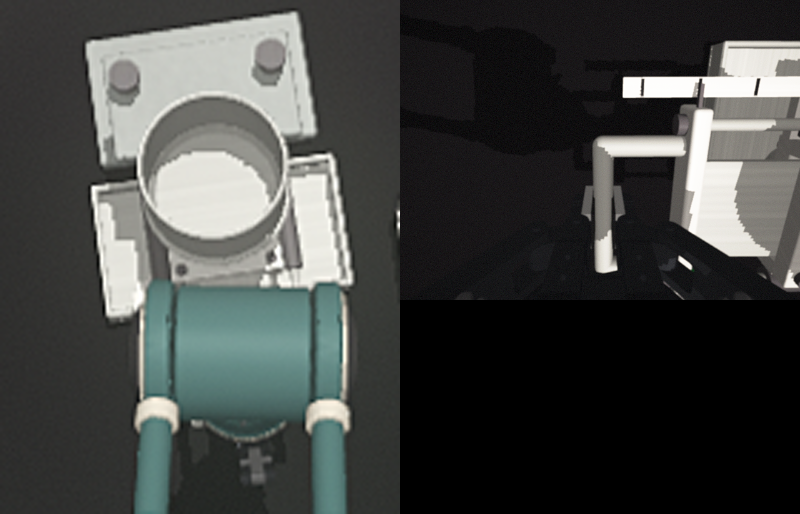

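The pointer stands on the half mark (crop column 701, midway between 642 and 757), and the tray hasn't moved. Measured travel is about 28 mm, so I'll pull 1.5 mm more, settle and check.

```bash
python3 -m crank '[{"slide":[0,-0.0015,0],"turn":[0,0,0]},{"slide":[0,-0.0015,0],"turn":[0,0,0]},{"slide":[0,-0.0015,0],"turn":[0,0,0]},{"slide":[0,-0.0015,0],"turn":[0,0,0]},{"slide":[0,-0.0015,0],"turn":[0,0,0]},{"slide":[0,-0.0015,0],"turn":[0,0,0]}]' 1
python3 - <<'E'
from h import *
e=env.sense(); x=S([.6105,.0397,.137],e['tool_pos'])[0]; print(x,-x-.135,e['ft_force'],e['grip_force'])
if .026<-x-.135<.033 and e['grip_force']>40: print(env.hand_in())
E
```

```text
time: 17.65
tool_pos: [0.4473, 0.0188, 0.1479]
eef_rot: [[-0.134, 0.991, 0.002], [0.991, 0.134, 0.003], [0.003, 0.003, -1.0]]
ft_force: [8.5, 2.9, -2.8]
gripper_width: 0.0099
grip_force: 58.9
-0.16453733060277292 0.029537330602772915 [ 8.4735  2.9361 -2.8404] 58.905272483825684
the job is handed in; nothing more can be done
None
```

The tray is under the spout, pushed there without lifting and about 5 mm off centre by my camera estimate; the gate was then drawn about 29.5 mm (half is 30 mm) and is still held there, nothing else was seen to move, and the job is handed in.

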